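Index the filling chute over to the round tub

TASK

At the nail filling station, the chute is locked between the two white containers. Pull up the spring plunger, swing the chute round to the very next hole so that it points into the round tub, and let the plunger snap fully home in that hole. Leave the tub, the square bin, the carton, the hammer and the jar where they stand, and take the hand away.

Things in the scene. Friction and masses are not known exactly. Their poses are not given: they have to be found in the camera images.
- station: Fixed base of the swivel station: dark steel board 250 x 360 x 12 mm with a curved steel index plate on it (top 50 mm above the table). Origin on the table directly below the pivot; its z is up and its x axis points from the index plate through the pivot, roughly to the robot's left (yaw 1.0 to 1.65 rad), towards the gap between the two containers. The whole station stands at a different place and yaw each time.
- pivot (a point): Point on the vertical swivel axis, at the height of the index plate's top (50 mm). The dark post and funnel on this axis (funnel radius 50 mm, top 205 mm above the table) turn with the swinging part.
- swing (a joint): Angle of the swinging part about the vertical pivot (rad): 0 = middle hole, where it starts (with about 0.01 rad of play); positive turns it anticlockwise seen from above. The grey arm with the plunger reaches from the pivot to the robot's right (station -x) and the aluminium chute the opposite way (station +x), so the knob moves to the opposite side from the chute. It turns freely with light friction (about 1 N at the knob) once the pin is out. Stops at -1.0 and 1.0.
- plunger (a joint): Lift of the spring plunger (m): 0 = pin fully home in a hole; it is clear of the holes at 0.018 and stops at 0.028. When the pin is let down between holes it rests on the plate at 0.018, and the arm can still be pushed along until the pin drops into a hole. A spring pulls it down: about 7 N at 0 and 12 N at full lift, weight included. The rounded pin, 12 mm thick, has 2.5 mm of play to each side in a hole and finds its own way in when within about 4 mm of centre.
- knob (a point): Centre of the plunger's knob: a black upright cylinder 36 mm in diameter and 48 mm high with rounded rims, 150 mm from the pivot, its centre 116 mm above the table when home. It is lifted straight up. Below it is a steel bush 28 mm in diameter (top 88 mm above the table) on the arm, which is 40 mm wide (top 70 mm).
- hole2 (a point): Mouth of the middle hole of the five in the index plate, where the pin starts (plate top, 150 mm from the pivot, straight on the station's -x side). The plate is thus 50 mm high; holes are radial slots 17 mm wide.
- hole1 (a point): Mouth of the hole next to the middle one on the station's +y side: the pin is over it when joint swing is -0.45 rad (26 degrees); the chute then points at the container on the station's -y side.
- hole3 (a point): Mouth of the hole next to the middle one on the station's -y side: the pin is over it when joint swing is +0.45 rad; the chute then points at the container on the station's +y side. (The outermost two holes, at -0.90 and +0.90 rad, are spare.)
- chute_tip (a point): Outer end of the aluminium chute (trough 60 mm wide), 205 mm from the pivot, about 110 mm above the table; it turns with the swinging part and passes above the containers.
- tub_mouth (a point): Centre of the mouth of the round white plastic tub, the container the chute must serve: rim diameter 136 mm, 85 mm high. About 210 mm from the pivot at 26 degrees to one side or the other of the station's x axis; which side changes.
- bin_mouth (a point): Centre of the mouth of the square white plastic bin, 130 x 130 x 85 mm high, on the other side. Not to be served.
- carton: Bystander: cardboard carton 90 x 130 x 60 mm; origin at the centre of its underside.
- hammer: Bystander: hammer lying on the table.
- jar: Bystander: clear jar with a steel cap, diameter 70 mm, height 90 mm; origin at the centre of its underside.
Things that resemble listed ones, but are neither listed nor needed, are in the scene too. What is shaped like the part that bears tub_mouth but green or pink is not meant.

How it is judged:
By the outcome, as a careful person would: the job done as asked, in the order asked, and still so for the second after the job is handed in, with the robot touching nothing.
It also fails if it takes over 32 s, if anything falls off the work surface, if the arm or the gripper's body presses on something with over 40 N, if the wrist force passes 120 N, or if a joint passes its speed limit or range.

ROBOT

A 7-joint arm with a two-finger parallel gripper is mounted at the origin on the work surface. World frame = base frame: x ahead of the robot, y to its left, z up, the work surface at z = 0. Lengths are in m, angles in rad, forces in N, time in s.
With the tool pointing down it reaches from about 0.4 to 0.875 m from the base axis. Payload 19.3 kg.
Tool frame: the origin (TCP) lies between the finger pads; the fingertips stand 11 mm ahead of it and the grasp point (between the pads) lies 8 mm behind it (arm.tip_reach is the distance from the TCP to the fingertips, in m); z points along the fingers, y is the line along which they close (so a half turn about z gives the same grasp; the last joint's range is limited). The gripper opens to 85 mm and grips with 20 to 120 N. Pads are 22 mm wide; open, the fingers measure 114 mm over their backs; the gripper's body (76 mm by 85 mm) begins 54 mm behind the grasp point. The pads swing forward as they close: fully open they stand 13 mm farther back than shut.
Start: joints at [1.091, 0.521, -0.036, 1.599, 0.021, 1.021, -0.113], TCP at [0.249, -0.573, 0.242] pointing down, gripper open.
Joint ranges: [-2.91, 2.91], [-0.3, 2.13], [-1.5, 1.42], [0.17, 2.43], [-1.26, 4.41], [0.16, 1.93], [-2.52, 2.52]. Speed limits (rad/s): [1.89, 1.89, 2.39, 2.39, 3.01, 3.01, 3.01].

INTERFACE

Orientations are given as a rotation vector (axis times angle).
In Python, from plant import telemetry, imaging, arm gives the robot as it stands.
- The arm moves only by the tool step_arm, never from a script. Its argument "commands" is a list that holds one entry, the list of rows, each a list of 7 numbers: the turn, a rotation vector about the tool's x, y, z in degrees, then the shift along the tool's x, y, z in m, then the closure, from 0 (fully open) to 1 (shut). A call has 1 to 12 rows; each row shifts and turns the commanded pose from where the row before left it, along the tool's axes as they then stand; what a row does not reach is not made up. A row lasts 1/10 s, in which the tool goes at most 50 mm and 8.59 degrees, less where a joint would pass 70% of its speed; a pose out of reach is approached as far as the arm can. A call with a gripper value outside its range is refused whole. The fingers move at their own pace and stop on an object; "force" is the grip in N (left out, the last holds). Time passes only in rows, so rows that do not move let the fingers close. It gives the time, the measured TCP pose, the force, the opening and the grip force at its end, in the units of the state.
- telemetry.get_state(): the state, without advancing time (a new reading comes with each control period).
- imaging.snapshot(name): name is "scene" or "top" or "wrist"; returns the picture (480x640x3 uint8, red, green, blue); there is no depth.
- imaging.calibration(name): a dict with "fx", "fy", "cx", "cy" (pixels), "k1" (the pictures are not rectified: a ray, as slopes to the right and down, at radius r is drawn at 1 + k1 r^2 times it, then the intrinsics apply), "extrinsics" (4x4, takes a point from world to camera coordinates); the wrist camera has in their place "T_tool_cam" (4x4, takes a point from camera to tool coordinates, whose origin is the TCP and whose axes are the flange's). Camera axes: x right, y up, looking along -z (the intrinsics and any distortion apply to the point x, -y, -z); pixel columns grow to the right and rows downward; lengths in m; the calibration is good to about 2 mm. A picture is of the moment at which its call begins: read the wrist's pose just before it. calibration takes no time and is no camera call.
- arm.job_done(): hands the job in; it is judged then, once.
The state is a dict: "time_s": time; "joint_pos": joint angles; "joint_velocities": joint speeds; "joint_efforts": joint torques, N m; "eef_pos": TCP position; "orientation": TCP orientation; "wrist_force": force on the tool from outside, world axes, zero at the start; "wrist_torque": the same for the moment, N m; "opening": opening from 0.0 (shut) to 1.0 (fully open); "finger_force": force on a finger pad.
Only numpy, scipy, OpenCV 4.12 (cv2) and the standard library are available. Lean on these libraries where they do the work, as an engineer would, in place of code of your own. Each camera call takes 0.05 s, during which the arm holds its last target. There are 200 camera calls.

## Working session

There is one attempt and no reset: what is moved stays moved. The work goes in short steps, Python scripts to look and compute and a tool call to move; the robot and the scene stay as the last step left them, time stands still between calls to the robot, and variables do not carry over. Pictures are saved under pics/ and viewed, at most 10 in all, crops included, and the job is handed in when it is done.

Besides the shell and the picture viewer there is one more tool, called after "Call:" as name([rows], argument=value, ...), one row to a line, values as JSON. step_arm: Moves the arm, as the interface text tells. Its arguments: {"type":"object","properties":{"commands":{"type":"array","items":{"type":"array","items":{"type":"array","items":{"type":"number"}}}},"force":{"type":"number"}},"required":["commands"]}

```bash
mkdir -p pics; python3 - <<'E'
from plant import telemetry, imaging, arm
import cv2,numpy as np
np.set_printoptions(precision=4,suppress=True)
for n in("top","scene"):
    im=imaging.snapshot(n); cv2.imwrite(f"pics/{n}0.png",im[:,:,::-1])
    print(n,imaging.calibration(n))
print(imaging.calibration("wrist"),telemetry.get_state())
E
```

```text
top {'fx': 475.2546404991748, 'fy': 475.2546404991748, 'cx': 319.15023623180775, 'cy': 242.06745812175467, 'k1': -0.0418648733405178, 'extrinsics': array([[-0.0076, -0.9999, -0.0124,  0.034 ],
       [ 0.9986, -0.0083,  0.0514, -0.511 ],
       [-0.0514, -0.012 ,  0.9986, -1.244 ],
       [ 0.    ,  0.    ,  0.    ,  1.    ]])}
scene {'fx': 480.81630353681635, 'fy': 480.81630353681635, 'cx': 322.07593733478393, 'cy': 231.01728932224776, 'k1': -0.012978758485563976, 'extrinsics': array([[-0.615 ,  0.7882, -0.022 ,  0.2943],
       [-0.5205, -0.3849,  0.7622,  0.2139],
       [ 0.5923,  0.4802,  0.647 , -1.5228],
       [ 0.    ,  0.    ,  0.    ,  1.    ]])}
{'fx': 392.1809219308166, 'fy': 392.1809219308166, 'cx': 318.4621290940496, 'cy': 241.4394556128288, 'k1': -0.03088127270109208, 'T_tool_cam': array([[-0.0006,  0.9587,  0.2845,  0.0728],
       [ 1.    ,  0.0004,  0.0005,  0.0003],
       [ 0.0003,  0.2845, -0.9587, -0.1311],
       [ 0.    ,  0.    ,  0.    ,  1.    ]])} {'time_s': 0.1, 'joint_pos': array([ 1.0908,  0.522 , -0.0363,  1.5999,  0.0212,  1.0211, -0.1128]), 'joint_velocities': array([ 0.    , -0.0022,  0.0018, -0.0018, -0.0014,  0.0009, -0.0026]), 'joint_efforts': array([  0.0048, -92.8489,   1.9842, -37.0529,   0.0182,   0.0054,
        -0.0001]), 'eef_pos': array([ 0.2489, -0.573 ,  0.2418]), 'orientation': array([-3.075 , -0.639 ,  0.0004]), 'wrist_force': array([ 0.168 , -0.4665, -0.5824]), 'wrist_torque': array([-0.0287,  0.0313, -0.016 ]), 'finger_force': 0.0, 'opening': 1.0003015883106905}
```

View pics/top0.png

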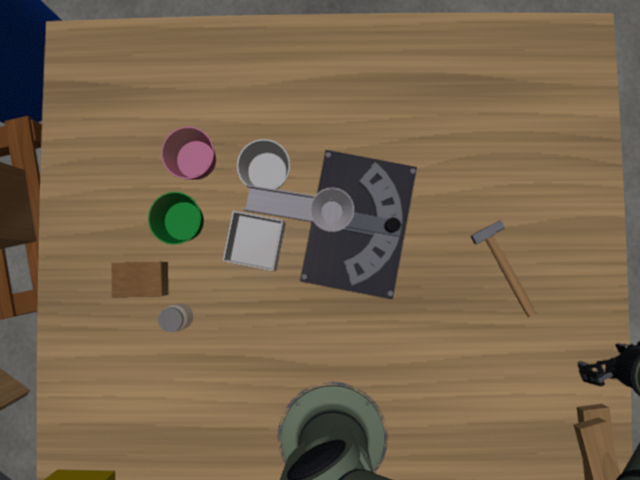

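View pics/scene0.png

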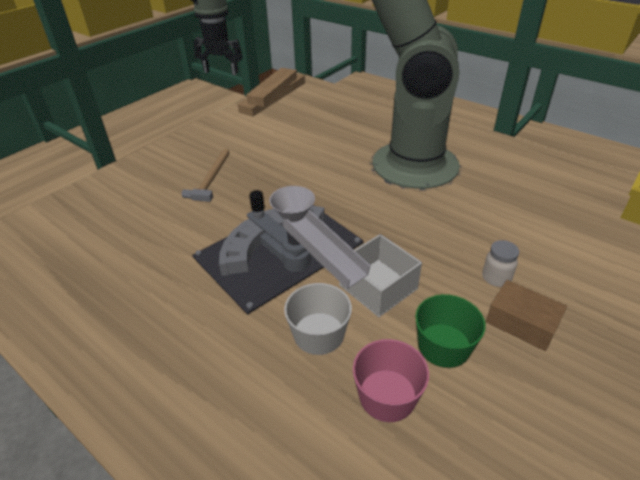

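The top view shows the funnel at about (332,210), the knob at (392,225) and the chute pointing left. There are three round tubs: white (264,165), pink (189,153) and green (176,218). The square bin is at (254,240). The white tub fits, since it is white and next to the chute. It lies up-left of the chute, so the swing should be negative, into hole1. I'll measure and confirm with a crop.

```bash
cat > h.py <<'E'
import cv2,numpy as np
from plant import telemetry, imaging, arm
from scipy.spatial.transform import Rotation as R
np.set_printoptions(precision=4,suppress=True)
def ray(name,uv,st=None):
    c=imaging.calibration(name);K=np.array([[c['fx'],0,c['cx']],[0,c['fy'],c['cy']],[0,0,1]])
    p=cv2.undistortPoints(np.array([[uv]],float),K,np.array([c['k1'],0,0,0.]))[0,0]
    d=np.array([p[0],-p[1],-1])
    if name=="wrist":
        T=np.eye(4);T[:3,:3]=R.from_rotvec(st['orientation']).as_matrix();T[:3,3]=st['eef_pos'];T=T@c['T_tool_cam']
    else: T=np.linalg.inv(c['extrinsics'])
    return T[:3,3],T[:3,:3]@d
def onz(name,uv,z,st=None):
    o,d=ray(name,uv,st);return o+d*(z-o[2])/d[2]
def blobs(m,amin=60):
    n,l,s,c=cv2.connectedComponentsWithStats(m.astype(np.uint8));return [(s[i],c[i]) for i in range(1,n) if s[i][4]>amin]
E
python3 - <<'E'
from h import *
im=cv2.imread("pics/top0.png");g=im.max(2)
sub=np.zeros_like(g);sub[205:245,375:410]=1
for s,c in blobs((g<35)&(sub>0)): print("knob?",s,c,onz("top",c,.14),onz("top",c,.116))
gr=im[:,:,1]
hc=cv2.HoughCircles(cv2.medianBlur(cv2.cvtColor(im,6),3),cv2.HOUGH_GRADIENT,1,20,param1=80,param2=22,minRadius=17,maxRadius=30)[0]
print([h for h in hc if 220<h[0]<420 and 130<h[1]<290])
E
python3 -c "
import cv2
im=cv2.imread('pics/top0.png')[120:310,140:430];cv2.imwrite('pics/crop0.png',cv2.resize(im,None,fx=2.7,fy=2.7,interpolation=2))"
```

```text
knob? [385 218  15  14 163] [391.8834 224.7853] [ 0.5445 -0.1451  0.14  ] [ 0.5465 -0.1485  0.116 ]
[array([332.5, 210.5,  21.3], dtype=float32), array([261.5, 162.5,  24.8], dtype=float32)]
```

View pics/crop0.png

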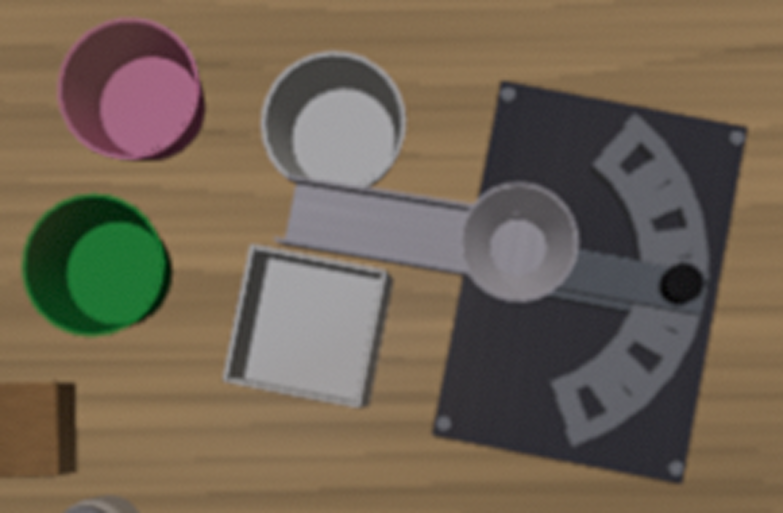

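The crop confirms the white round tub at crop (333,120), full-frame (263,165), above and left of the chute. The square bin is below it, and the green and pink tubs are decoys. The hole to use is the one below the knob in the picture, nearer the robot.

```bash
python3 - <<'E'
from h import *
p=onz("top",(332.3,210.2),.205);k=onz("top",(391.9,224.8),.14);t=onz("top",(263.3,165.2),.085)
d=(p-k)[:2];yaw=np.arctan2(d[1],d[0]);print(p,k,np.linalg.norm(d),"yaw",np.degrees(yaw))
e=(t-p)[:2];print("tub",t,np.linalg.norm(e),np.degrees(np.arctan2(e[1],e[0])-yaw))
# tool-frame delta to above knob
st=telemetry.get_state();M=R.from_rotvec(st['orientation']).as_matrix()
print(M, "toolyaw",np.degrees(np.arctan2(M[1,0],M[0,0])),"delta tool",M.T@(np.r_[k[:2],.20]-st['eef_pos']))
E
```

```text
[ 0.5729 -0.0025  0.205 ] [ 0.5444 -0.1451  0.14  ] 0.145457458002567 yaw 78.7239105657465
tub [0.7029 0.1686 0.085 ] 0.21486245139762408 -25.973667201357834
[[ 0.9172  0.3984 -0.0005]
 [ 0.3984 -0.9172  0.0009]
 [-0.0001 -0.001  -1.    ]] toolyaw 23.477268901057233 delta tool [ 0.4416 -0.2747  0.042 ]
```

Call:
step_arm([
  [[0,0,-4.6,0.0449,-0.0034,0,0],[0,0,-4.6,0.0449,-0.0034,0,0],[0,0,-4.6,0.0449,-0.0034,0,0],[0,0,-4.6,0.0449,-0.0034,0,0],[0,0,-4.6,0.0449,-0.0034,0,0],[0,0,-4.6,0.0449,-0.0034,0,0],[0,0,-4.6,0.0449,-0.0034,0,0],[0,0,-4.6,0.0449,-0.0034,0,0],[0,0,-4.6,0.0449,-0.0034,0,0],[0,0,-4.6,0.0449,-0.0034,0,0],[0,0,-4.6,0.0449,-0.0034,0,0],[0,0,-4.6,0.0449,-0.0034,0,0]],
])

```text
time_s: 1.3
eef_pos: [0.5614, -0.1557, 0.242]
orientation: [-2.426, -1.995, 0.0]
wrist_force: [0.6, -0.4, 0.1]
opening: 1.001
finger_force: 0.0
```

Call:
step_arm([
  [[0,0,0,0,0,0,0],[0,0,0,0,0,0,0],[0,0,0,0,0,0,0]],
])

```text
time_s: 1.6
eef_pos: [0.5607, -0.1586, 0.2421]
orientation: [-2.431, -1.989, 0.001]
wrist_force: [-0.1, -0.8, -0.5]
opening: 1.001
finger_force: 0.0
```

```bash
python3 - <<'E'
from h import *
st=telemetry.get_state();im=imaging.snapshot("wrist")[:,:,::-1].copy();cv2.imwrite("pics/w1.png",im)
M=R.from_rotvec(st['orientation']).as_matrix();print(st['time_s'],st['eef_pos'],st['joint_pos'],"yaw",np.degrees(np.arctan2(M[1,0],M[0,0])),M[2],st['joint_velocities'])
for s,c in blobs(im.max(2)<35,300): print(s,c,onz("wrist",c,.14,st))
E
```

```text
1.6 [ 0.5607 -0.1586  0.2421] [ 0.4312  0.4734 -0.3605  1.7016  0.1926  1.002  -0.1967] yaw 78.57844064941085 [-0.0005 -0.0005 -1.    ] [ 0.0133 -0.0002  0.0017 -0.0024 -0.0005 -0.0017 -0.    ]
[ 269  196   54   63 2329] [296.228  227.6522] [ 0.5501 -0.1442  0.14  ]
[    0   309   640   171 43448] [316.2058 424.4342] [ 0.5326 -0.291   0.14  ]
```

View pics/w1.png

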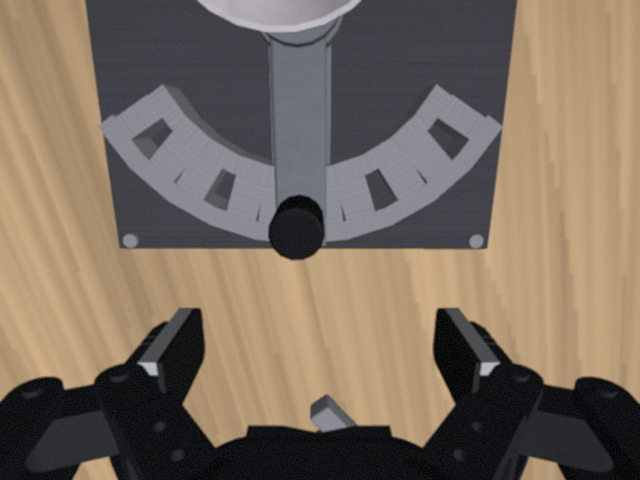

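The wrist view shows the knob's top centred at (296,232), with the arm straight up the picture and hole1 at (220,190) or (380,190). The fingers are symmetric about column 319. The knob is 9 mm along tool x and −13 mm along tool y from the tool.

Call:
step_arm([
  [[0,0,0,0.009,-0.013,0.02,0],[0,0,0,0,0,0.03,0],[0,0,0,0,0,0.03,0],[0,0,0,0,0,0.03,0],[0,0,0,0,0,0.02,0],[0,0,0,0,0,0,0],[0,0,0,0,0,0,0]],
])

```text
time_s: 2.35
eef_pos: [0.5501, -0.1468, 0.1127]
orientation: [-2.431, -1.99, 0.0]
wrist_force: [0.1, -0.1, -0.1]
opening: 0.997
finger_force: 0.0
```

```bash
python3 - <<'E'
from h import *
im=imaging.snapshot("wrist")[:,:,::-1].copy();cv2.imwrite("pics/w2.png",im)
E
```

```text
(no output)
```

View pics/w2.png

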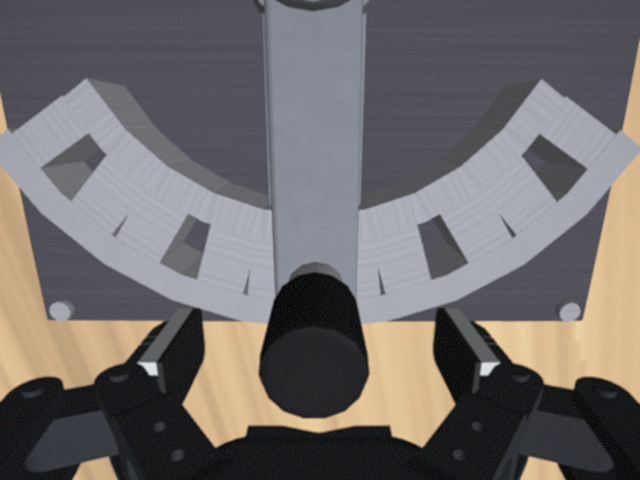

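The knob sits between the fingers, with its top centred at (314,365), so it is about 1.5 mm off. I'll grip it.

Call:
step_arm([
  [[0,0,0,0.002,-0.001,0,0.3],[0,0,0,0,0,0,1],[0,0,0,0,0,0,1],[0,0,0,0,0,0,1],[0,0,0,0,0,0,1],[0,0,0,0,0,0,1],[0,0,0,0,0,0,1],[0,0,0,0,0,0,1]],
], force=50)

```text
time_s: 3.2
eef_pos: [0.5498, -0.1441, 0.1129]
orientation: [2.429, 1.991, 0.001]
wrist_force: [-1.0, 0.6, 7.6]
opening: 0.411
finger_force: 49.1
```

Call:
step_arm([
  [[0,0,0,0,0,-0.006,1],[0,0,0,0,0,-0.006,1],[0,0,0,0,0,-0.006,1],[0,0,0,0,0,-0.006,1],[0,0,0,0,0,0,1],[0,0,0,0,0,0,1]],
])

```text
time_s: 3.8
eef_pos: [0.5494, -0.144, 0.1363]
orientation: [2.43, 1.991, 0.0]
wrist_force: [1.2, -0.6, -11.7]
opening: 0.411
finger_force: 50.9
```

Call:
step_arm([
  [[0,0,1.4,0.0001,-0.0037,0,1],[0,0,2.87,0.0002,-0.0075,0,1],[0,0,2.87,0.0002,-0.0075,0,1],[0,0,2.87,0.0002,-0.0075,0,1],[0,0,2.87,0.0002,-0.0075,0,1],[0,0,2.87,0.0002,-0.0075,0,1],[0,0,2.87,0.0002,-0.0075,0,1],[0,0,2.87,0.0002,-0.0075,0,1],[0,0,2.87,0.0002,-0.0075,0,1],[0,0,1.4,0.0001,-0.0037,0,1],[0,0,0,0,0,0,1],[0,0,0,0,0,0,1]],
])

```text
time_s: 5.0
eef_pos: [0.4888, -0.1167, 0.1364]
orientation: [2.813, 1.397, 0.001]
wrist_force: [3.7, -3.2, -10.8]
opening: 0.414
finger_force: 51.1
```

```bash
python3 - <<'E'
from h import *
st=telemetry.get_state();M=R.from_rotvec(st['orientation']).as_matrix();print(st['eef_pos'],st['wrist_force'],np.degrees(np.arctan2(M[1,0],M[0,0])))
p0=np.array([.5494,-.144]);y=np.radians(78.65)
for r in(.145,.15):
  for pv in (p0+r*np.array([np.cos(y),np.sin(y)]),):
    d=pv-st['eef_pos'][:2];print(pv,np.linalg.norm(d),np.degrees(np.arctan2(d[1],d[0]))-78.65)
im=imaging.snapshot("wrist")[:,:,::-1].copy();cv2.imwrite("pics/w3.png",im)
im=imaging.snapshot("top")[:,:,::-1].copy();cv2.imwrite("pics/t3.png",im)
a=cv2.resize(im[130:280,220:430],None,fx=1.9,fy=1.9);w=cv2.resize(cv2.imread("pics/w3.png"),(380,285))
cv2.imwrite("pics/m3.png",np.hstack([a,w]))
E
```

```text
[ 0.4888 -0.1167  0.1364] [  3.7062  -3.2492 -10.8494] 52.8366568848393
[ 0.5779 -0.0018] 0.14539572997619446 -26.4487546889264
[0.5789 0.0031] 0.1498889401075209 -25.597447078273007
```

View pics/m3.png

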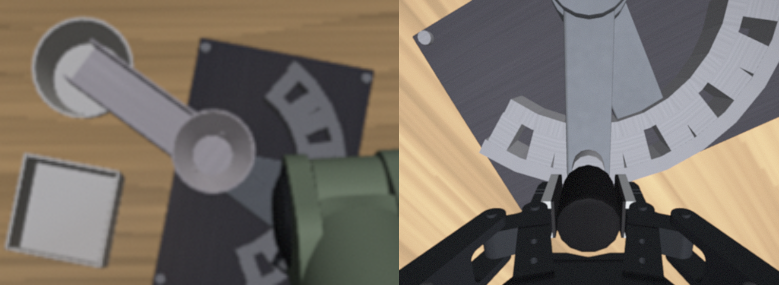

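The chute now points into the white tub. In the wrist half, the neighbouring holes at (523,140) and (655,140) are symmetric about the arm at column 589, so the pin is over hole1. Opening the fingers.

Call:
step_arm([
  [[0,0,0,0,0,0,0],[0,0,0,0,0,0,0],[0,0,0,0,0,0,0],[0,0,0,0,0,0,0],[0,0,0,0,0,0,0],[0,0,0,0,0,-0.02,0],[0,0,0,0,0,-0.03,0],[0,0,0,0,0,-0.04,0],[0,0,0,0,0,-0.02,0],[0,0,0,0,0,0,0],[0,0,0,0,0,0,0]],
])

```text
time_s: 6.2
eef_pos: [0.4885, -0.1164, 0.2462]
orientation: [2.812, 1.4, 0.0]
wrist_force: [0.3, 0.4, -1.2]
opening: 1.001
finger_force: 0.0
```

```bash
python3 - <<'E'
from h import *
st=telemetry.get_state();im=imaging.snapshot("wrist")[:,:,::-1].copy();cv2.imwrite("pics/w4.png",im)
print(st['eef_pos'],st['wrist_force'],st['opening'])
for s,c in blobs((im.max(2)<35)[:300],300): print(s,c,onz("wrist",c,.14,st))
s=imaging.snapshot("scene")[:,:,::-1];cv2.imwrite("pics/s4.png",s)
cv2.imwrite("pics/m4.png",np.hstack([cv2.resize(im[80:400,120:520],(400,320)),cv2.resize(s[150:330,180:405],(400,320))]))
E
```

```text
[ 0.4885 -0.1164  0.2462] [ 0.3399  0.3831 -1.1876] 1.0009642992181258
[ 293  211   53   64 2324] [318.3412 243.722 ] [ 0.4892 -0.116   0.14  ]
```

View pics/m4.png

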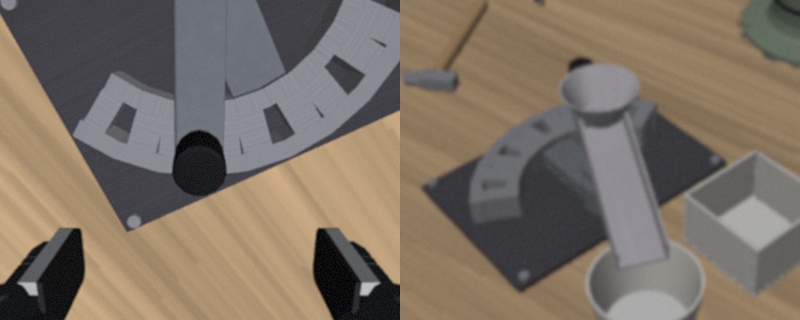

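The wrist half shows the knob at rest, 53 px wide. At home height it should be 53.1 px, and at 18 mm up 57.5 px, so the pin is home. The scene half shows the chute over the white round tub and the bin in place. I'll back the hand away and hand in.

Call:
step_arm([
  [[0,0,0,0,0,-0.02,0],[0,0,0,0,0,-0.03,0],[0,0,0,0,0,-0.02,0],[0,0,0,0,0,0,0],[0,0,0,0,0,0,0],[0,0,0,0,0,0,0]],
])

```text
time_s: 6.9
eef_pos: [0.4881, -0.1163, 0.3149]
orientation: [-2.811, -1.399, 0.003]
wrist_force: [-0.3, 0.8, 0.4]
opening: 1.006
finger_force: 0.0
```

```bash
python3 -c "
from plant import arm
print(arm.job_done())"
```

```text
the job is handed in; nothing more can be done
None
```

I swung the chute round to hole1 so it points into the white round tub, with the plunger home in that hole as far as the wrist camera shows; the hand is clear, nothing else was touched, and the job was handed in at about 7 s.

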